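Return the bench things to their shadow mats

TASK

Put the four bench things back on the blue mats that show their outlines: the fire brick on the oblong, the red screw lid on the disc, the latch with its plunger pushed in on the short latch outline and the latch with its plunger pulled out on the long one. Each must lie flat and cover its white outline, turned as the outline is, the latches with the red knob towards the outline's knob and the plungers left pushed in or pulled out as they are. Do not disturb the screwdriver, the tweezers or the pliers.

Things in the scene. Friction and masses are not known exactly. Their poses are not given: they have to be found in the camera images.
- firebrick_centre (a point): scorched tan fire brick, 77 (x) x 57 (y) x 30 mm high, 0.16 kg; grip across its 57 mm. Point: its centre, 15 mm above its underside; x along its length, z up.
- screw_lid_centre (a point): red round screw lid lying open side up, 51 mm across, 14 mm high, 18 g; grip across its outside. Point: its centre, 7 mm above its underside; z up.
- latch_in_centre (a point): Latch with its plunger pushed in: aluminium block 26 (x) x 60 (y) x 24 mm high, lying flat, with a steel rod and a red knob (16 mm across, 10 long) at its +y end. Knob close to the block; 73 to 76 mm long over all. Point: centre of the block, 12 mm above its underside; x across it (grip here), y towards the knob, z up. The plunger slides stiffly (3 N): hold the block, not the knob.
- latch_in_knob (a point): Centre of the red knob of the pushed-in latch, 38 to 41 mm from the block's centre along the block's +y.
- latch_out_centre (a point): Twin latch with its plunger pulled out: aluminium block 26 (x) x 60 (y) x 24 mm high, lying flat, with a steel rod and a red knob (16 mm across, 10 long) at its +y end. Knob well away from the block; 98 to 101 mm long over all. Point: centre of the block, 12 mm above its underside; x across it (grip here), y towards the knob, z up. The plunger slides stiffly (3 N): hold the block, not the knob.
- latch_out_knob (a point): Centre of the red knob of the pulled-out latch, 63 to 66 mm from the block's centre along the block's +y.
- mat_oblong_mark (a point): Mat with the oblong outline (mat 73 x 93 mm). Fixed blue mat 4 mm thick, flat on the bench, with a white silhouette; point: centre of the oblong, on the mat's top (z = 4 mm); y along its long side, x along its short side.
- mat_round_mark (a point): Mat with the round outline (mat 74 x 74 mm). Fixed blue mat 4 mm thick, flat on the bench, with a white silhouette; point: centre of the disc, on the mat's top (z = 4 mm).
- mat_short_mark (a point): Mat with the short latch outline (mat 50 x 97 mm). Fixed blue mat 4 mm thick, flat on the bench, with a white silhouette; point: centre of the outline of the block, on the mat's top (z = 4 mm); y points along the outline towards its knob, whose outline lies about 40 mm away; x across.
- mat_long_mark (a point): Mat with the long latch outline (mat 50 x 125 mm). Fixed blue mat 4 mm thick, flat on the bench, with a white silhouette; point: centre of the outline of the block, on the mat's top (z = 4 mm); y points along the outline towards its knob, whose outline lies about 65 mm away; x across.
- screwdriver_yellow: yellow-and-black screwdriver, 15 x 116 x 15 mm, loose on the bench; not part of the job, leave it where it lies. Origin: centre of its underside, y along its length.
- tweezers_brown: tweezers with a brown grip, 14 x 130 x 10 mm, loose on the bench; not part of the job, leave it where it lies. Origin: centre of its underside, y along its length.
- pliers_teal: teal-handled pliers, 90 x 131 x 13 mm, loose on the bench; not part of the job, leave it where it lies. Origin: centre of its underside, y along its length.
Mind the look-alikes: they are no part of the job. What is shaped like the part that bears screw_lid_centre but turquoise or yellow is not meant.

How it is judged:
At the end, for the whole second after the job is handed in: Each thing lies flat (0.1 rad) on its own mat, released and at rest, centre within 12 mm of its outline's (the block's, for latches), brick and latches within 0.25 rad of square to it, knobs towards the drawn knobs; plunger knob under 46 mm (in) or over 56 mm (out) from the block's centre (horizontal distance between firebrick_centre and mat_oblong_mark below 0.012 m and z of firebrick_centre in the frame of mat_oblong_mark between 0.012 and 0.018 m and angle between each of firebrick_centre, screw_lid_centre, latch_in_centre, latch_out_centre's own z axis and vertical below 0.1 rad and linear speed of each of firebrick, screw_lid, latch_in, latch_out below 0.01 m/s and angular speed of each of firebrick, screw_lid, latch_in, latch_out below 0.1 rad/s and horizontal distance between screw_lid_centre and mat_round_mark below 0.012 m and z of screw_lid_centre in the frame of mat_round_mark between 0.004 and 0.01 m and horizontal distance between latch_in_centre and mat_short_mark below 0.012 m and z of latch_in_centre in the frame of mat_short_mark between 0.009 and 0.015 m and horizontal distance between latch_out_centre and mat_long_mark below 0.012 m and z of latch_out_centre in the frame of mat_long_mark between 0.009 and 0.015 m and angle between the x axis of firebrick_centre and the y axis of mat_oblong_mark, either way round below 0.25 rad and angle between the y axis of latch_in_centre and the y axis of mat_short_mark, either way round below 0.25 rad and y of latch_in_knob in the frame of mat_short_mark above 0.015 m and angle between the y axis of latch_out_centre and the y axis of mat_long_mark, either way round below 0.25 rad and y of latch_out_knob in the frame of mat_long_mark above 0.015 m and y of latch_in_knob in the frame of latch_in_centre below 0.046 m and y of latch_out_knob in the frame of latch_out_centre above 0.056 m); the robot touches nothing.
It fails at once if the yellow-and-black screwdriver is moved by more than 30 mm (distance of screwdriver_yellow from where it was at the start of the episode above 0.03 m).
It fails at once if the tweezers with a brown grip is moved by more than 30 mm (distance of tweezers_brown from where it was at the start of the episode above 0.03 m).
It fails at once if the teal-handled pliers is moved by more than 30 mm (distance of pliers_teal from where it was at the start of the episode above 0.03 m).
It also fails if it takes over 99 s, if anything falls off the work surface, if the arm or the gripper's body presses on something with over 40 N, if the wrist force passes 120 N, or if a joint passes its speed limit or range.

ROBOT

A 7-joint arm with a two-finger parallel gripper is mounted at the origin on a cart in front of the work surface, level with it; the furniture and walls round the work are solid. World frame = base frame: x ahead of the robot, y to its left, z up, the work surface at z = 0. Lengths are in m, angles in rad, forces in N, time in s.
With the tool pointing down it reaches from about 0.425 to 0.8 m from the base axis. Payload 8.3 kg.
Tool frame: the origin (TCP) lies at the very end of the fingers, on their centre line; the grasp point (between the pads) lies 19 mm behind it (arm.hold_point_z is the distance from the TCP to the grasp point, in m); z points along the fingers, y is the direction in which the jaws open and shut (so a half turn about z gives the same grasp; the last joint's range is limited). The gripper opens to 85 mm and grips with 20 to 120 N. Pads are 22 mm wide; open, the fingers measure 114 mm over their backs; the gripper's body (76 mm by 85 mm) begins 54 mm behind the grasp point. The pads swing forward as they close: fully open they stand 13 mm farther back than shut.
Start: joints at [-1.31, 0.383, 0.016, 1.37, -0.006, 1.388, -0.046], TCP at [0.199, 0.593, 0.231] pointing down, gripper open.
Joint ranges: [-2.95, 2.95], [-0.25, 2.06], [-1.52, 1.56], [0.18, 2.33], [-1.44, 4.58], [0.02, 2.06], [-3.01, 3.01]. Speed limits (rad/s): [2.39, 2.39, 3.01, 3.01, 3.14, 3.14, 3.14].

INTERFACE

Orientations are given as a unit quaternion [x, y, z, w].
In Python, from cell import status, cams, workorder, arm gives the robot as it stands. The module is installed in compiled form; this text tells all that it offers.
- The arm moves only by the tool move_arm, never from a script. Its argument "series" is a list of rows, each a list of 4 numbers: the shift along the tool's x, y, z in m, then the turn about the tool's z in rad. A call has 1 to 12 rows; each row is the pose to reach, as a shift and turn from the pose commanded when the call began, along the tool's axes at that moment; what a row does not reach only later rows make up. A row lasts 1/8 s, in which the tool goes at most 62.5 mm and 10.7 degrees, less where a joint would pass 70% of its speed; a pose out of reach is approached as far as the arm can. A call with a gripper value outside its range is refused whole. "gripper" is the opening, from -1 (shut) to 1 (fully open), set as the call begins (left out, the last holds). The fingers move at their own pace and stop on an object; "newtons" is the grip in N (left out, the last holds). Time passes only in rows, so rows that repeat a pose let the fingers close. It gives the time, the measured TCP pose, the force and the opening at its end, in the units of the state.
- status.get_state(): the state, without advancing time (a new reading comes with each control period).
- cams.camera(name): name is "scene" or "side" or "wrist"; returns a dict with "img" (480x640x3 uint8, blue, green, red), "z_map" (480x640 float32, m along the optical axis (not along the pixel's ray), 0 where there is no reading), "mtx" (3x3 intrinsics, pixels), "R" (3x3) and "t" (3): a world point X has camera coordinates R X + t. Camera axes: x right, y down, z forward; pixel columns grow to the right and rows downward; lengths in m; the calibration is good to about 2 mm. A picture is of the moment at which its call begins.
- workorder.job_done(): hands the job in, once; it reports no verdict.
The state is a dict: "clock": time; "q": joint angles; "qvel": joint speeds; "joint_efforts": joint torques, N m; "position": TCP position; "orientation": TCP orientation; "ft_force": force on the tool from outside, world axes, zero at the start; "torque": the same for the moment, N m; "gripper_width": finger opening in m.
Only numpy, scipy, OpenCV 4.12 (cv2) and the standard library are available. Lean on these libraries where they do the work, as an engineer would, in place of code of your own. Each camera call takes 0.05 s, during which the arm holds its last target. There are 200 camera calls.

## Working session

There is one attempt and no reset: what is moved stays moved. The work goes in short steps, Python scripts to look and compute and a tool call to move; the robot and the scene stay as the last step left them, time stands still between calls to the robot, and variables do not carry over. Pictures are saved under pics/ and viewed, about 12 in all and at most 16, crops included, and the job is handed in when it is done.

Besides the shell and the picture viewer there is one more tool, called after "Emit:" in YAML: its name, and indented under it one key for each argument. move_arm: Moves the arm, as the interface text tells. Its arguments: {"type":"object","properties":{"series":{"type":"array","items":{"type":"array","items":{"type":"number"}}},"gripper":{"type":"number"},"newtons":{"type":"number"}},"required":["series"]}

```bash
mkdir -p pics; cat > h.py <<'E'
import numpy as np, cv2
from cell import status, cams, workorder, arm
def look(n):
    c=cams.camera(n); np.savez('pics/%s.npz'%n,**c); return c
def load(n): return dict(np.load('pics/%s.npz'%n))
def ray(c,u,v,z):
    R,t,K=c['R'],c['t'],c['mtx']; o=-R.T@t
    d=R.T@np.linalg.inv(K)@np.array([u,v,1.]); return o+d*(z-o[2])/d[2]
def cloud(c):
    z=c['z_map']; v,u=np.indices(z.shape); K=c['mtx']
    P=np.stack([(u-K[0,2])/K[0,0]*z,(v-K[1,2])/K[1,1]*z,z],-1)
    return (P-c['t'])@c['R']
def proj(c,X):
    p=c['mtx']@(c['R']@np.asarray(X)+c['t']); return p[:2]/p[2]
E
python3 - <<'E'
from h import *
for n in ['scene','side','wrist']:
    c=look(n); cv2.imwrite('pics/%s0.png'%n,c['img']); print(n,-c['R'].T@c['t'],c['R'][2],c['mtx'][0,0])
s=status.get_state(); print(s, arm.hold_point_z)
E
```

```text
scene [-0.21020159 -0.60492577  0.92209361] [ 0.47929742  0.60072508 -0.63984635] 565.1197316701051
side [0.17864788 1.04478676 0.66522537] [ 0.23617474 -0.77800635 -0.58217489] 497.0980686084576
wrist [0.12567503 0.61608593 0.37259862] [ 0.28773968 -0.09724699 -0.95275858] 402.72278121977155
{'clock': 0.15, 'q': array([-1.30987813,  0.38408137,  0.01637862,  1.37094386, -0.00629708,
        1.38818674, -0.04650598]), 'qvel': array([-0.00159698, -0.00336803,  0.0017977 , -0.00285219, -0.00038148,
       -0.00046454,  0.00017805]), 'joint_efforts': array([ 2.20882641e-03, -6.28153610e+01,  8.45988505e-01, -3.72170627e+01,
        1.68559531e-02,  1.09189324e-02, -8.92820793e-06]), 'position': array([0.19870471, 0.59214878, 0.23047185]), 'orientation': array([ 1.61175295e-01,  9.86925483e-01, -7.76299333e-04, -1.16956564e-04]), 'ft_force': array([-0.23266692,  0.31115156,  0.02578379]), 'torque': array([-0.0394671 ,  0.03972319, -0.00039029]), 'gripper_width': 0.08544731902222046} 0.0187
```

View pics/scene0.png

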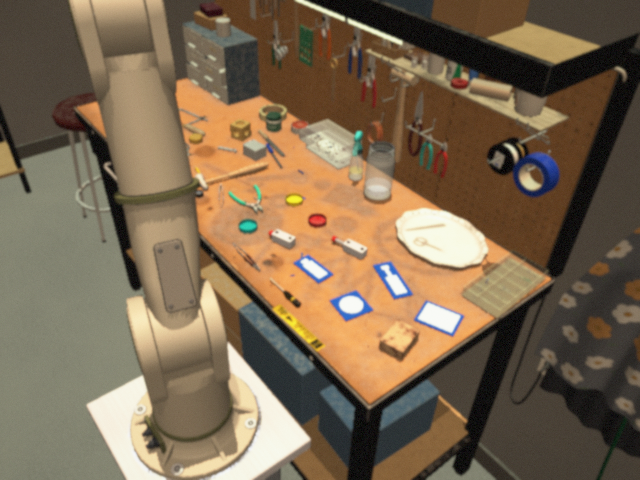

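View pics/side0.png

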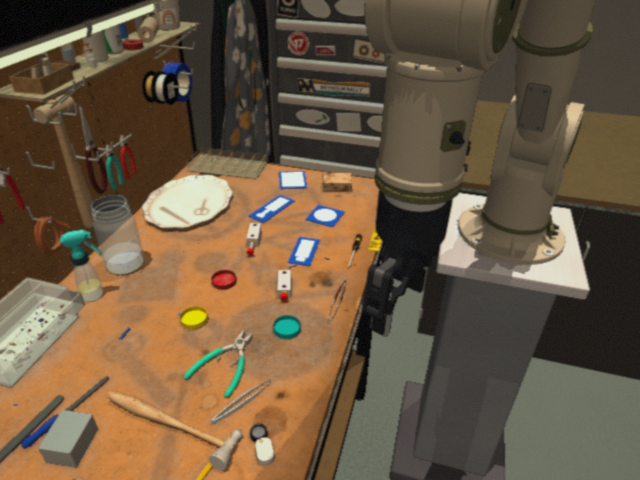

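Both views show everything: mats at (314,268), (351,305), (393,280), (439,317) in scene; brick (399,340), red lid (318,220), latches (282,238) and (350,246). I'll now measure them.

```bash
cat > m.py <<'E'
from h import *
def rect(P):
    (c,s,a)=cv2.minAreaRect((P[:,:2]*1000).astype(np.float32)); 
    if s[0]<s[1]: a+=90
    return 'c=(%.0f,%.0f) L%.0f W%.0f ang%.1f'%(c[0],c[1],max(s),min(s),(a+90)%180-90)
def comps(m,mn):
    n,l,s,ce=cv2.connectedComponentsWithStats(m.astype(np.uint8))
    for i in range(1,n):
        if s[i,4]>=mn: yield l==i,ce[i],s[i,4]
def report(n,xr=(0.3,0.95),yr=(-.55,.35)):
    c=load(n); hsv=cv2.cvtColor(c['img'],cv2.COLOR_BGR2HSV); H,S,V=cv2.split(hsv); W=cloud(c)
    ok=(W[...,0]>xr[0])&(W[...,0]<xr[1])&(W[...,1]>yr[0])&(W[...,1]<yr[1])&(W[...,2]>-.03)&(W[...,2]<.06)&(c['z_map']>0)
    def rays(m,z): v,u=np.nonzero(m); return np.array([ray(c,a,b,z) for a,b in zip(u,v)])
    print('==',n)
    for nm,m,z in [('blue',(H>105)&(H<125)&(S>140),.004),('white',(S<70)&(V>150),.004),('red',((H<6)|(H>172))&(S>170)&(V>90),.012)]:
        for k,ce,a in comps(m&ok,15):
            print(nm,ce.round(),a,'zmed%.1f'%(np.median(W[k][:,2])*1e3),rect(rays(k,z)),'cloudc',(np.median(W[k],0)*1e3).round())
    hi=ok&(W[...,2]>.010)
    for k,ce,a in comps(hi,40):
        zt=np.percentile(W[k][:,2],90); t=k&(W[...,2]>zt-.006)
        print('high',ce.round(),a,'ztop%.1f'%(zt*1e3),rect(W[t]))
    g=ok&(W[...,2]<.004); print('bench z',np.median(W[g][:,2]))
if __name__=='__main__':
    import sys
    for n in sys.argv[1:]: report(n)
E
python3 m.py scene side
python3 - <<'E'
from h import *
a=load('scene')['img'][190:380,210:480]; b=load('side')['img'][160:350,190:400]
cv2.imwrite('pics/c1.png',np.vstack([cv2.resize(a,(780,549),interpolation=2)]))
E
```

```text
== scene
blue [312. 272.] 86 zmed1.1 c=(434,202) L89 W43 ang-87.0 cloudc [418. 187.   1.]
blue [392. 269.] 48 zmed0.7 c=(588,85) L49 W11 ang70.9 cloudc [592.  86.   1.]
blue [389. 282.] 145 zmed1.2 c=(562,58) L118 W44 ang72.2 cloudc [556.  62.   1.]
blue [351. 307.] 222 zmed1.0 c=(427,51) L68 W68 ang81.5 cloudc [415.  38.   1.]
white [379. 190.] 316 zmed32.5 c=(800,359) L95 W60 ang44.4 cloudc [765. 326.  32.]
white [441. 237.] 3766 zmed-1.1 c=(784,105) L258 W209 ang79.6 cloudc [785. 103.  -1.]
white [285. 237.] 134 zmed21.2 c=(450,345) L53 W30 ang-69.1 cloudc [438. 327.  21.]
white [354. 246.] 191 zmed20.6 c=(570,216) L84 W31 ang-74.3 cloudc [557. 193.  21.]
white [313. 267.] 317 zmed1.3 c=(440,208) L108 W46 ang-81.8 cloudc [439. 207.   1.]
white [395. 273.] 60 zmed-1.4 c=(587,61) L129 W46 ang-87.2 cloudc [590.  83.  -1.]
white [394. 281.] 315 zmed1.9 c=(564,59) L105 W31 ang71.1 cloudc [563.  50.   2.]
white [350. 297.] 61 zmed-2.1 c=(428,56) L78 W72 ang-11.8 cloudc [458.  89.  -2.]
white [351. 304.] 337 zmed1.7 c=(428,53) L54 W53 ang53.3 cloudc [430.  55.   2.]
white [439. 316.] 827
[... 1483 characters left out ...]
 [435. 206.   5.]
white [284. 277.] 177 zmed24.4 c=(447,310) L51 W27 ang-71.7 cloudc [438. 331.  24.]
red [250. 251.] 39 zmed15.4 c=(543,257) L26 W11 ang-68.1 cloudc [541. 261.  15.]
red [226. 275.] 143 zmed3.6 c=(558,345) L46 W29 ang-3.1 cloudc [566. 338.   4.]
high [200. 160.] 4296 ztop51.3 c=(876,-176) L746 W98 ang89.4
high [337. 181.] 469 ztop31.7 c=(434,-90) L74 W60 ang15.0
high [253. 236.] 314 ztop25.5 c=(554,215) L105 W26 ang-76.1
high [ 91. 236.] 97 ztop54.1 c=(885,334) L19 W6 ang78.7
high [356. 241.] 88 ztop15.4 c=(329,156) L62 W14 ang-87.9
high [224. 271.] 47 ztop14.7 c=(562,338) L48 W20 ang1.4
high [284. 277.] 189 ztop26.2 c=(440,330) L49 W26 ang-71.7
bench z 0.0004300308843771589
```

View pics/c1.png

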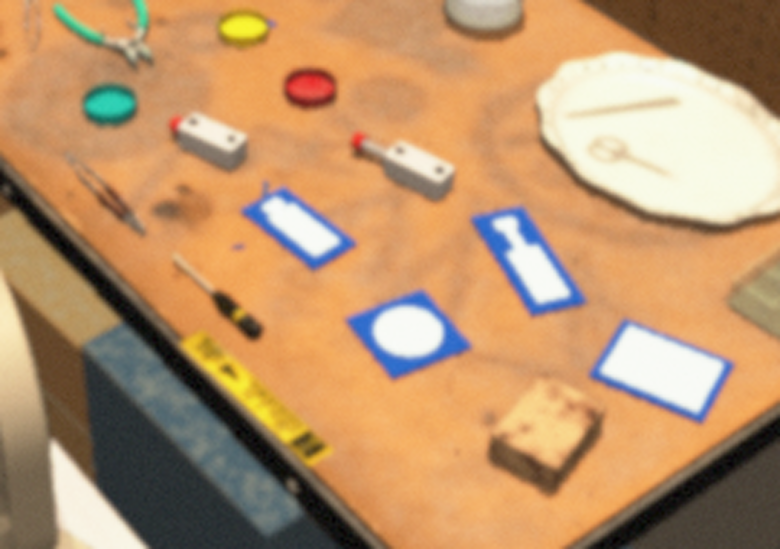

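```bash
cat > go.py <<'E'
# go.py x y z xangle_deg : tool-axis shift from the current pose
from h import *; import sys
from scipy.spatial.transform import Rotation as Ro
x,y,z,a=map(float,sys.argv[1:5]); s=status.get_state(); R=Ro.from_quat(s['orientation']).as_matrix()
cur=np.degrees(np.arctan2(R[1,0],R[0,0])); d=R.T@(np.array([x,y,z])-s['position'])
print('t%.1f pos'%s['clock'],s['position'].round(4),'xang %.1f'%cur,'shift',d.round(4),'turn %.3f'%-np.radians((a-cur+180)%360-180),'w%.4f'%s['gripper_width'],'F',s['ft_force'].round(1),'q7 %.2f'%s['q'][6])
E
python3 go.py .439 .329 .2 108.5
python3 - <<'E'
from h import *
for n,pts in [('scene',[(246,257),(234,245),(258,268),(271,280),(297,303)]),('side',[(345,283),(332,315),(358,237),(350,265)])]:
    c=load(n); print(n,[(ray(c,*p,.004)[:2]*1e3).round() for p in pts])
E
```

```text
t0.1 pos [0.1987 0.5921 0.2305] xang 161.4 shift [-0.3115 -0.173   0.0307] turn 0.924 w0.0854 F [-0.2  0.3  0. ] q7 -0.05
scene [array([326., 335.]), array([327., 393.]), array([327., 283.]), array([328., 229.]), array([332., 130.])]
side [array([323., 289.]), array([325., 385.]), array([331., 123.]), array([326., 229.])]
```

Emit:
move_arm:
  series:
    - [-0.05,-0.028,0,0.15]
    - [-0.1,-0.056,0,0.3]
    - [-0.15,-0.083,0,0.45]
    - [-0.2,-0.11,0.01,0.6]
    - [-0.25,-0.14,0.02,0.75]
    - [-0.311,-0.173,0.03,0.924]
    - [-0.311,-0.173,0.03,0.924]
    - [-0.311,-0.173,0.03,0.924]
    - [-0.311,-0.173,0.03,0.924]
  gripper: 1
  newtons: 40

```text
clock: 1.27
position: [0.4374, 0.3312, 0.2012]
orientation: [0.583, 0.813, -0.0, -0.0]
ft_force: [-1.0, 0.3, 0.3]
gripper_width: 0.0856
```

```bash
python3 - <<'E'
from h import *; from m import report
c=look('wrist'); cv2.imwrite('pics/w1.png',c['img']); report('wrist')
E
python3 go.py .439 .329 .2 108.5
```

```text
== wrist
blue [274. 345.] 1005 zmed3.6 c=(437,203) L84 W46 ang-87.0 cloudc [451. 191.   4.]
blue [227. 431.] 886 zmed3.5 c=(431,67) L71 W50 ang-9.1 cloudc [417.  83.   4.]
blue [371. 440.] 222 zmed3.7 c=(570,120) L33 W14 ang18.7 cloudc [569. 117.   4.]
blue [396. 452.] 89 zmed3.7 c=(598,111) L17 W10 ang-16.9 cloudc [600. 111.   4.]
white [320. 215.] 1339 zmed23.6 c=(442,327) L50 W27 ang-71.2 cloudc [439. 334.  24.]
white [274. 334.] 2078 zmed4.0 c=(437,206) L78 W30 ang-86.8 cloudc [437. 205.   4.]
white [398. 345.] 149 zmed15.2 c=(554,231) L25 W6 ang-75.1 cloudc [549. 237.  15.]
white [394. 390.] 1309 zmed23.7 c=(569,182) L63 W27 ang-75.4 cloudc [560. 195.  24.]
white [223. 448.] 1259 zmed3.9 c=(425,60) L53 W40 ang45.2 cloudc [425.  59.   4.]
white [535. 478.] 19 zmed0.6 c=(757,128) L10 W3 ang18.7 cloudc [760. 124.   1.]
red [443. 240.] 225 zmed2.5 c=(547,343) L17 W16 ang-21.7 cloudc [552. 342.   2.]
red [468. 249.] 298 zmed2.6 c=(571,342) L22 W19 ang0.3 cloudc [575. 342.   3.]
red [401. 327.] 144 zmed18.3 c=(545,254) L13 W10 ang18.8 cloudc [543. 257.  18.]
high [320. 220.] 1703 ztop24.7 c=(441,330) L50 W25 ang-71.9
high [458. 254.] 200 ztop13.7 c=(563,338) L50 W23 ang0.6
high [394. 377.] 2248 ztop24.5 c=(555,213) L100 W26 ang-75.4
high [151. 335.] 81 ztop13.2 c=(327,171) L19 W6 ang56.7
bench z -0.00024767611476584196
t1.3 pos [0.4374 0.3313 0.2013] xang 108.7 shift [-0.0027  0.0008  0.0013] turn 0.004 w0.0856 F [-0.7  0.1  0.1] q7 -0.31
```

View pics/w1.png

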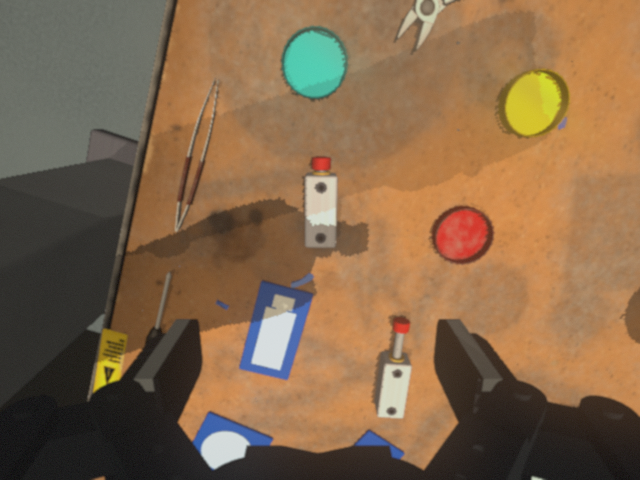

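```bash
python3 - <<'E'
from h import *
c=load('wrist')
p=lambda u,v,z:(ray(c,u,v,z)[:2]*1e3).round(1)
print('in',p(320,248,.024),p(320,178,.024),p(320,164,.013),'lid c',p(462,234,.014), 'out',p(391,417,.024),p(399,364,.024),p(402,324,.013))
print('scr',p(155,330,.005),p(170,272,.005))
W=cloud(c);print(W[174:252:6,312][:,1:].round(3))
E
```

```text
in [448.4 306.3] [429.6 361.3] [426.5 370.6] lid c [559.9 354. ] out [568.4 166.5] [553.3 223.7] [544.6 257.8]
scr [329.3 173.3] [330.  235.6]
[[0.361 0.015]
 [0.358 0.022]
 [0.353 0.024]
 [0.349 0.024]
 [0.344 0.024]
 [0.339 0.022]
 [0.335 0.024]
 [0.33  0.023]
 [0.326 0.025]
 [0.32  0.023]
 [0.315 0.023]
 [0.311 0.025]
 [0.306 0.024]]
```

Emit:
move_arm:
  series:
    - [0,0.002,0.05,0]
    - [0,0.002,0.1,0]
    - [0,0.002,0.15,0]
    - [0,0.002,0.175,0]
    - [0,0.002,0.187,0]
    - [0,0.002,0.194,0]
    - [0,0.002,0.194,0]
    - [0,0.002,0.194,0]

```text
clock: 2.33
position: [0.4411, 0.3308, 0.0084]
orientation: [0.584, 0.812, 0.001, 0.0]
ft_force: [0.4, -0.4, 0.5]
gripper_width: 0.0852
```

Emit:
move_arm:
  series:
    - [0,0,0,0]
    - [0,0,0,0]
    - [0,0,0,0]
    - [0,0,0,0]
    - [0,0,0,0]
    - [0,0,0,0]
    - [0,0,0,0]
    - [0,0,0,0]
  gripper: -1

```text
clock: 3.32
position: [0.4407, 0.3303, 0.0075]
orientation: [0.584, 0.812, 0.0, 0.0]
ft_force: [-0.5, 0.1, 4.8]
gripper_width: 0.0249
```

```bash
python3 go.py .436 .1985 .08 93.2
```

```text
t3.3 pos [0.4407 0.3303 0.0075] xang 108.5 shift [-0.1235 -0.0463 -0.0725] turn 0.267 w0.0249 F [-0.5  0.1  4.8] q7 -0.25
```

Emit:
move_arm:
  series:
    - [0,0,-0.04,0]
    - [-0.02,-0.008,-0.065,0.08]
    - [-0.06,-0.022,-0.07,0.18]
    - [-0.11,-0.04,-0.07,0.267]
    - [-0.126,-0.0466,-0.06,0.267]
    - [-0.126,-0.0466,-0.04,0.267]
    - [-0.126,-0.0466,-0.02,0.267]
    - [-0.126,-0.0466,-0.01,0.267]
    - [-0.126,-0.0466,-0.006,0.267]
    - [-0.126,-0.0466,-0.005,0.267]
    - [-0.126,-0.0466,-0.005,0.267]
    - [-0.126,-0.0466,-0.0045,0.267]

```text
clock: 4.82
position: [0.4366, 0.1961, 0.0122]
orientation: [0.687, 0.727, 0.0, 0.0]
ft_force: [-0.7, -0.1, -0.6]
gripper_width: 0.0253
```

```bash
python3 - <<'E'
from h import *; from m import report
c=look('wrist'); cv2.imwrite('pics/w2.png',c['img'])
E
python3 go.py .4364 .1962 .012 93.2
```

```text
t4.9 pos [0.4365 0.1961 0.0121] xang 93.2 shift [ 0.0001 -0.0001  0.0001] turn 0.000 w0.0252 F [ 0.6 -0.1 -2.2] q7 -0.28
```

View pics/w2.png

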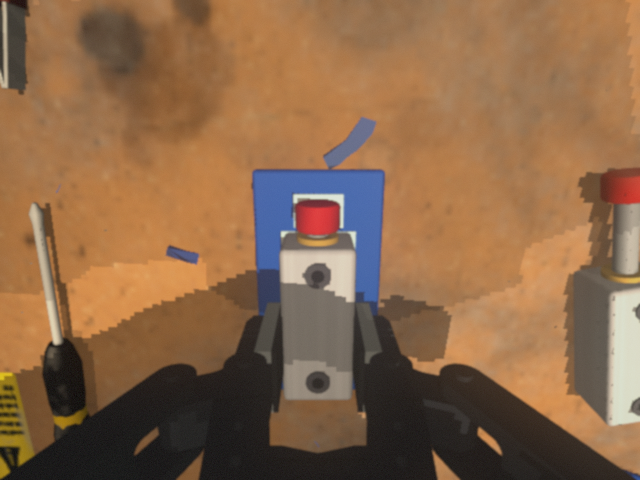

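```bash
python3 - <<'E'
from h import *
c=load('wrist'); p=lambda u,v,z:(ray(c,u,v,z)*1e3)[:2].round(1)
print('outline knob end',p(318,194,.004),'shoulder',p(318,231,.004),'mat far edge',p(318,170,.004),'mat sides',p(254,172,.004),p(384,172,.004))
print('block top far edge',p(318,248,.028),p(318,236,.028),'near',p(318,398,.028),'sides',p(281,270,.028),p(355,270,.028),'knob',p(318,215,.016))
print(proj(c,[.4365,.2265,.004]),proj(c,[.4365,.2285,.028]))
W=cloud(c); print((W[230:256:3,330]*1e3).round(0).tolist())
E
```

```text
outline knob end [434.6 245.3] shoulder [435.4 230.8] mat far edge [434.1 254.2] mat sides [410.4 252.1] [458.6 254.9]
block top far edge [435.3 231.7] [435.1 235.8] near [438.7 172.7] sides [423.4 223.2] [448.2 224.6] knob [434.9 240. ]
[320.10084303 241.77442483] [320.99595663 257.21447209]
[[439.0, 237.0, 23.0], [439.0, 235.0, 23.0], [439.0, 233.0, 18.0], [439.0, 233.0, 22.0], [439.0, 232.0, 22.0], [439.0, 232.0, 24.0], [439.0, 232.0, 27.0], [439.0, 231.0, 28.0], [439.0, 230.0, 28.0]]
```

Emit:
move_arm:
  series:
    - [-0.0015,0,-0.001,0]
    - [-0.003,0,0,0]
    - [-0.003,0,0.0005,0]
    - [-0.003,0,0.0005,0]

```text
clock: 5.38
position: [0.4366, 0.1926, 0.0115]
orientation: [0.687, 0.726, -0.0, 0.0]
ft_force: [-1.6, -1.7, 4.8]
gripper_width: 0.0253
```

Emit:
move_arm:
  series:
    - [0,0,0,0]
    - [0,0,0,0]
    - [0,0,0,0]
    - [0,0,-0.02,0]
    - [0,0,-0.07,0]
    - [0,0,-0.12,0]
    - [0,0,-0.12,0]
    - [0,0,-0.12,0]
  gripper: 1

```text
clock: 6.38
position: [0.4362, 0.193, 0.1309]
orientation: [0.687, 0.727, -0.0, -0.0]
ft_force: [-0.9, 0.5, 0.6]
gripper_width: 0.0857
```

```bash
python3 go.py .561 .195 .130 104.5
```

```text
t6.4 pos [0.4362 0.193  0.1309] xang 93.2 shift [-0.005   0.1247  0.0008] turn -0.197 w0.0857 F [-0.9  0.5  0.6] q7 -0.36
```

Emit:
move_arm:
  series:
    - [-0.002,0.05,0,-0.1]
    - [-0.005,0.1,0,-0.197]
    - [-0.005,0.125,0,-0.197]
    - [-0.005,0.125,0,-0.197]
    - [-0.005,0.125,0,-0.197]

```text
clock: 7.0
position: [0.5602, 0.1946, 0.1297]
orientation: [0.612, 0.791, -0.001, -0.001]
ft_force: [-0.4, 0.9, -0.4]
gripper_width: 0.0852
```

```bash
python3 - <<'E'
from h import *; from m import report
c=look('wrist'); cv2.imwrite('pics/w3.png',c['img']); report('wrist')
E
python3 go.py .561 .195 .006 104.5
```

```text
== wrist
blue [155. 141.] 3163 zmed3.5 c=(437,211) L85 W48 ang-86.8 cloudc [452. 236.   4.]
blue [ 90. 343.] 2369 zmed3.4 c=(426,57) L73 W61 ang81.0 cloudc [408.  78.   3.]
blue [314. 381.] 1756 zmed3.6 c=(587,63) L114 W29 ang82.9 cloudc [588.  82.   4.]
blue [254. 397.] 1292 zmed3.6 c=(547,51) L92 W34 ang81.6 cloudc [544.  53.   4.]
white [148. 118.] 356 zmed3.9 c=(435,239) L19 W13 ang2.8 cloudc [438. 242.   4.]
white [160. 177.] 511 zmed3.9 c=(449,200) L63 W10 ang-82.0 cloudc [450. 207.   4.]
white [124. 188.] 3569 zmed27.5 c=(427,191) L65 W28 ang-86.6 cloudc [437. 199.  27.]
white [317. 171.] 268 zmed15.4 c=(549,236) L28 W5 ang-75.3 cloudc [549. 238.  15.]
white [320. 219.] 1358 zmed23.6 c=(558,202) L34 W27 ang-75.4 cloudc [560. 209.  24.]
white [572. 334.] 17622 zmed0.8 c=(760,146) L143 W125 ang-61.9 cloudc [768. 164.   1.]
white [103. 358.] 2565 zmed3.8 c=(424,56) L53 W40 ang65.1 cloudc [425.  58.   4.]
white [278. 398.] 3180 zmed4.0 c=(566,60) L103 W30 ang71.3 cloudc [564.  52.   4.]
white [434. 422.] 2127 zmed7.3 c=(695,64) L92 W30 ang-77.6 cloudc [691.  65.   7.]
white [535. 478.] 19 zmed0.8 c=(796,32) L8 W2 ang14.7 cloudc [798.  28.   1.]
red [364.   6.] 149 zmed2.6 c=(551,333) L10 W7 ang5.2 cloudc [552. 336.   3.]
red [405.  11.] 496 zmed2.5 c=(575,337) L22 W12 ang14.5 cloudc [576. 340.   3.]
red [134. 126.] 369 zmed22.2 c=(432,235) L15 W10 ang5.2 cloudc [437. 237.  22.]
red [317. 140.] 352 zmed18.4 c=(544,256) L14 W9 ang14.6 cloudc [544. 256.  18.]
high [389.  17.] 319 ztop13.6 c=(567,334) L45 W14 ang14.0
high [130. 181.] 5675 ztop28.3 c=(437,204) L74 W27 ang-86.7
high [317. 222.] 4675 ztop24.4 c=(555,213) L99 W26 ang-75.8
high [558. 286.] 1768 ztop13.9 c=(727,198) L123 W32 ang34.7
high [425. 422.] 822 ztop13.7 c=(681,68) L93 W13 ang-77.2
bench z -0.00024624569194759273
t7.0 pos [0.5602 0.1949 0.1302] xang 104.5 shift [-1.000e-04  1.000e-03  1.242e-01] turn 0.000 w0.0856 F [ 0.  -0.2 -0.1] q7 0.01
```

View pics/w3.png

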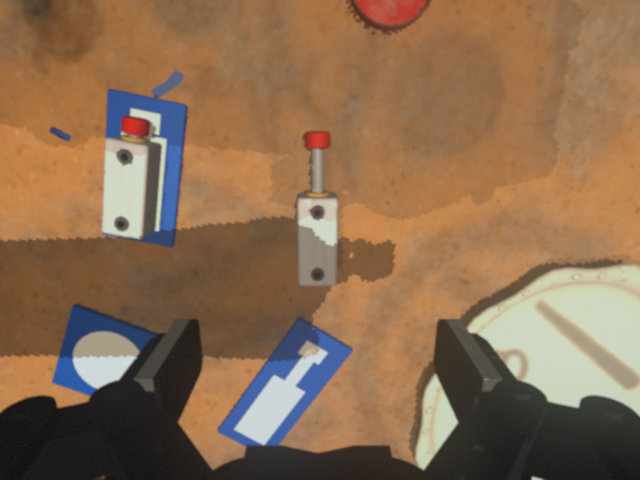

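Emit:
move_arm:
  series:
    - [0,0,0.05,0]
    - [0,0,0.09,0]
    - [0,0,0.11,0]
    - [0,0,0.12,0]
    - [0,0,0.123,0]
    - [0,0,0.123,0]
    - [0,0,0.123,0]

```text
clock: 7.92
position: [0.5623, 0.1952, 0.0093]
orientation: [0.612, 0.791, 0.001, 0.0]
ft_force: [-0.1, -0.3, -0.7]
gripper_width: 0.0854
```

Emit:
move_arm:
  series:
    - [0,0,0,0]
    - [0,0,0,0]
    - [0,0,0,0]
    - [0,0,0,0]
    - [0,0,0,0]
    - [0,0,0,0]
    - [0,0,0,0]
  gripper: -1

```text
clock: 8.8
position: [0.5617, 0.195, 0.0084]
orientation: [0.612, 0.791, 0.0, 0.0]
ft_force: [-0.1, 1.0, 2.9]
gripper_width: 0.0249
```

```bash
python3 - <<'E'
from h import *
c=look('wrist'); cv2.imwrite('pics/w4.png',c['img'])
E
python3 go.py .558 .0415 .0115 71
```

```text
t8.8 pos [0.5617 0.195  0.0084] xang 104.5 shift [-0.1477 -0.042  -0.0031] turn 0.585 w0.0250 F [0.5 0.  3.7] q7 0.06
```

View pics/w4.png

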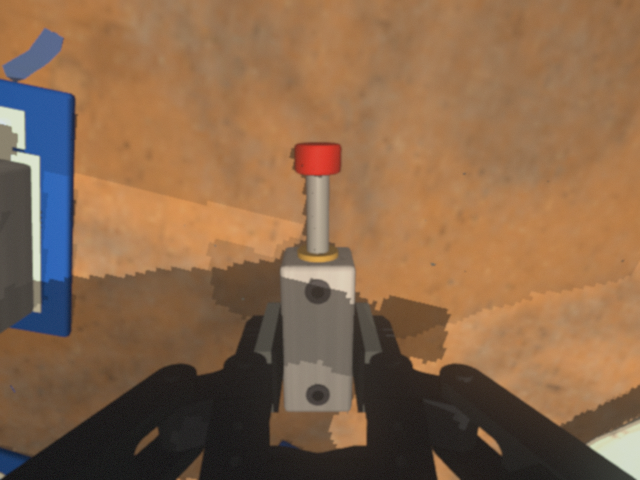

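Emit:
move_arm:
  series:
    - [0,0,-0.04,0]
    - [-0.02,-0.006,-0.06,0.1]
    - [-0.06,-0.018,-0.06,0.25]
    - [-0.11,-0.031,-0.06,0.4]
    - [-0.15,-0.0427,-0.06,0.585]
    - [-0.15,-0.0427,-0.05,0.585]
    - [-0.15,-0.0427,-0.03,0.585]
    - [-0.15,-0.0427,-0.015,0.585]
    - [-0.15,-0.0427,-0.008,0.585]
    - [-0.15,-0.0427,-0.005,0.585]
    - [-0.15,-0.0427,-0.0042,0.585]
    - [-0.15,-0.0427,-0.0042,0.585]

```text
clock: 10.35
position: [0.5581, 0.0391, 0.0129]
orientation: [0.814, 0.581, 0.0, 0.0]
ft_force: [-0.6, 0.1, -1.1]
gripper_width: 0.0251
```

```bash
python3 - <<'E'
from h import *
c=look('wrist'); cv2.imwrite('pics/w5.png',c['img'])
E
python3 go.py .5579 .0392 .0125 71
```

```text
t10.4 pos [0.5581 0.0391 0.0129] xang 71.0 shift [ 0.0001 -0.0002  0.0004] turn -0.000 w0.0254 F [-0.8  0.5 -0.6] q7 -0.19
```

View pics/w5.png

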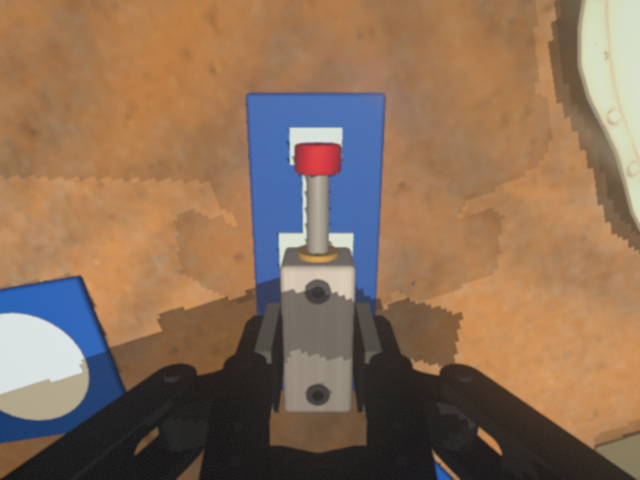

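Emit:
move_arm:
  series:
    - [0,0,0.0003,0]
    - [0,0,0.0003,0]
    - [0,0,0.0003,0]
    - [0,0,-0.02,0]
    - [0,0,-0.07,0]
    - [0,0,-0.12,0]
    - [0,0,-0.13,0]
    - [0,0,-0.13,0]
  gripper: 1

```text
clock: 11.4
position: [0.558, 0.0392, 0.1428]
orientation: [0.814, 0.581, 0.001, 0.0]
ft_force: [0.5, 0.1, -0.1]
gripper_width: 0.0852
```

```bash
python3 go.py .560 .330 .140 110
```

```text
t11.4 pos [0.558  0.0392 0.1428] xang 71.0 shift [ 0.2756 -0.0928  0.0029] turn -0.681 w0.0852 F [ 0.5  0.1 -0.1] q7 -0.28
```

Emit:
move_arm:
  series:
    - [0.05,-0.017,0,-0.12]
    - [0.1,-0.034,0,-0.25]
    - [0.15,-0.05,0,-0.38]
    - [0.2,-0.067,0,-0.5]
    - [0.25,-0.084,0,-0.62]
    - [0.275,-0.093,0,-0.68]
    - [0.275,-0.093,0,-0.68]
    - [0.275,-0.093,0,-0.68]

```text
clock: 12.4
position: [0.5592, 0.3277, 0.1407]
orientation: [0.575, 0.818, -0.001, -0.0]
ft_force: [0.4, -0.3, -0.0]
gripper_width: 0.0853
```

```bash
cat > lid.py <<'E'
from h import *
c=look('wrist'); cv2.imwrite('pics/lid.png',c['img']); h=cv2.cvtColor(c['img'],cv2.COLOR_BGR2HSV); H,S,V=cv2.split(h)
m=(((H<8)|(H>170))&(S>150)&(V>40)).astype(np.uint8); m=cv2.morphologyEx(m,cv2.MORPH_CLOSE,np.ones((7,7)))
W=cloud(c)
for k in sorted(cv2.findContours(m,0,2)[0],key=cv2.contourArea)[-2:]:
    print(cv2.contourArea(k), cv2.boundingRect(k))
    for z in (.014,):
        P=np.array([ray(c,*p[0],z)[:2]*1e3 for p in k],np.float32); print(z,cv2.minEnclosingCircle(P),cv2.fitEllipse(P))
k=(W[...,2]>.009)&(W[...,2]<.02)&(m>0); print('rim',W[k].mean(0),cv2.minEnclosingCircle((W[k][:,:2]*1e3).astype(np.float32)),np.percentile(W[k][:,2],95))
E
python3 lid.py; python3 go.py .560 .330 .140 110
```

```text
359.5 (101, 283, 24, 20)
0.014 ((433.6892395019531, 234.51181030273438), 9.976266860961914) ((433.8672790527344, 234.51573181152344), (15.407535552978516, 18.621118545532227), 142.01065063476562)
3709.5 (300, 164, 72, 72)
0.014 ((562.5897216796875, 353.1071472167969), 24.384729385375977) ((562.6318359375, 352.8592834472656), (46.447059631347656, 47.67790985107422), 20.35192108154297)
rim [0.4975653  0.29758698 0.01415555] ((506.18988037109375, 301.8839111328125), 99.7697525024414) 0.01961804257223585
t12.4 pos [0.5596 0.3273 0.1413] xang 109.8 shift [0.0024 0.0013 0.0013] turn -0.004 w0.0852 F [ 0.6 -0.5 -0.3] q7 -0.09
```

View pics/lid.png

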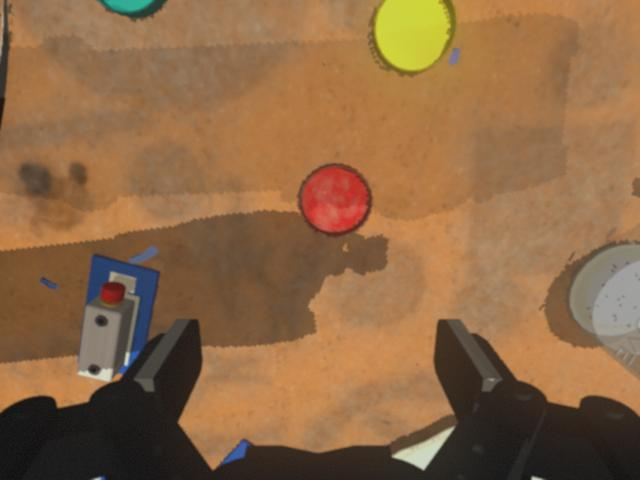

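Emit:
move_arm:
  series:
    - [0.012,0.006,0.04,0]
    - [0.023,0.0115,0.08,0]
    - [0.023,0.0115,0.11,0]
    - [0.023,0.0115,0.128,0]
    - [0.023,0.0115,0.135,0]
    - [0.023,0.0115,0.139,0]
    - [0.023,0.0115,0.139,0]
    - [0.023,0.0115,0.139,0]

```text
clock: 13.45
position: [0.563, 0.3552, 0.0045]
orientation: [0.574, 0.819, 0.001, 0.0]
ft_force: [-0.6, -1.2, -0.0]
gripper_width: 0.0855
```

Emit:
move_arm:
  series:
    - [0,0,0,0]
    - [0,0,0,0]
    - [0,0,0,0]
    - [0,0,0,0]
    - [0,0,0,0]
    - [0,0,0,0]
  gripper: -1
  newtons: 25

```text
clock: 14.2
position: [0.5627, 0.355, 0.0041]
orientation: [0.574, 0.819, 0.0, 0.0]
ft_force: [-2.0, -1.7, 5.0]
gripper_width: 0.049
```

```bash
python3 lid.py; python3 go.py .428 .054 .08 90
```

```text
12302.5 (254, 267, 128, 126)
0.014 ((562.3877563476562, 355.46856689453125), 26.07109260559082) ((562.646240234375, 355.45916748046875), (46.79445266723633, 51.9002571105957), 18.990224838256836)
rim [0.56247486 0.35637144 0.01125755] ((563.8018798828125, 352.7707824707031), 25.360010147094727) 0.013341885265437626
t14.2 pos [0.5627 0.355  0.0041] xang 109.9 shift [-0.237  -0.2292 -0.0761] turn 0.348 w0.0483 F [-1.2  0.2  6.2] q7 -0.09
```

View pics/lid.png

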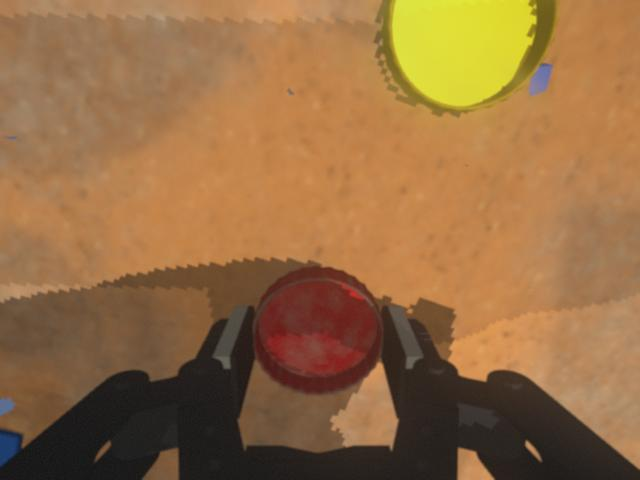

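Emit:
move_arm:
  series:
    - [0,0,-0.03,0]
    - [-0.01,-0.01,-0.07,0]
    - [-0.04,-0.04,-0.08,0.05]
    - [-0.075,-0.07,-0.08,0.1]
    - [-0.11,-0.105,-0.08,0.15]
    - [-0.145,-0.14,-0.08,0.2]
    - [-0.18,-0.17,-0.08,0.25]
    - [-0.21,-0.2,-0.08,0.3]
    - [-0.237,-0.229,-0.07,0.348]
    - [-0.237,-0.229,-0.05,0.348]
    - [-0.237,-0.229,-0.03,0.348]
    - [-0.237,-0.229,-0.03,0.348]

```text
clock: 15.75
position: [0.4268, 0.0536, 0.0326]
orientation: [0.707, 0.707, -0.001, -0.001]
ft_force: [0.5, -0.8, 0.3]
gripper_width: 0.0486
```

```bash
python3 lid.py; python3 - <<'E'
from h import *
c=load('wrist'); H,S,V=cv2.split(cv2.cvtColor(c['img'],cv2.COLOR_BGR2HSV)); m=((H>100)&(H<128)&(S>140)).astype(np.uint8)
k=max(cv2.findContours(m,0,2)[0],key=cv2.contourArea); P=np.array([ray(c,*p[0],.004)[:2]*1e3 for p in k],np.float32); print(cv2.minAreaRect(P),[p.round() for p in cv2.boxPoints(cv2.minAreaRect(P))])
E
python3 go.py .428 .054 .0088 90
```

```text
7.0 (361, 298, 4, 4)
0.014 ((447.09613037109375, 54.288970947265625), 0.9898965954780579) ((446.9379577636719, 54.10818099975586), (1.4260097742080688, 2.108243942260742), 38.893310546875)
8050.5 (255, 301, 124, 92)
0.014 ((426.8079528808594, 32.899051666259766), 28.202125549316406) ((426.81964111328125, 30.248300552368164), (45.3615837097168, 57.36808395385742), 84.78093719482422)
((547.1094970703125, 55.13170623779297), (100.84024047851562, 25.556360244750977), 75.51222229003906) [array([522.,  10.], dtype=float32), array([547.,   3.], dtype=float32), array([572., 101.], dtype=float32), array([547., 107.], dtype=float32)]
t15.8 pos [0.4276 0.0537 0.0334] xang 90.0 shift [0.0003 0.0004 0.0246] turn -0.000 w0.0483 F [-0.5 -0.7  0.1] q7 -0.06lid.py:9: RuntimeWarning: Mean of empty slice.
  k=(W[...,2]>.009)&(W[...,2]<.02)&(m>0); print('rim',W[k].mean(0),cv2.minEnclosingCircle((W[k][:,:2]*1e3).astype(np.float32)),np.percentile(W[k][:,2],95))
  ret = um.true_divide(
Traceback (most recent call last):
  File "lid.py", line 9, in <module>
    k=(W[...,2]>.009)&(W[...,2]<.02)&(m>0); print('rim',W[k].mean(0),cv2.minEnclosingCircle((W[k][:,:2]*1e3).astype(np.float32)),np.percentile(W[k][:,2],95))
                                                                                                                                 ~~~~~~~~~~~~~^^^^^^^^^^^^^^
IndexError: index -1 is out of bounds for axis 0 with size 0
```

View pics/lid.png

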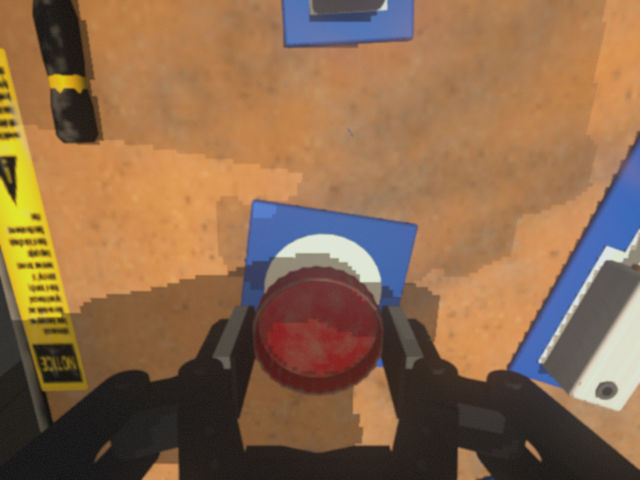

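```bash
python3 - <<'E'
from h import *
c=load('wrist'); p=lambda u,v:(ray(c,u,v,.004)[:2]*1e3).round(1)
print(p(322,234),p(252,201),p(417,225),p(265,275),p(381,275))
E
```

```text
[429.4  81.2] [399.2  95.9] [470.9  85.3] [403.5  61.7] [456.3  61.8]
```

Emit:
move_arm:
  series:
    - [0,0,0.01,0]
    - [0,0,0.018,0]
    - [0,0,0.022,0]
    - [0,0,0.0245,0]
    - [0,0,0.0248,0]
    - [0,0,0.0248,0]

```text
clock: 16.55
position: [0.4281, 0.054, 0.0088]
orientation: [0.707, 0.707, 0.0, 0.0]
ft_force: [0.3, 0.6, -0.0]
gripper_width: 0.0481
```

Emit:
move_arm:
  series:
    - [0,0,0.0003,0]
    - [0,0,0.0003,0]
    - [0,0,0.0003,0]
    - [0,0,-0.02,0]
    - [0,0,-0.07,0]
    - [0,0,-0.12,0]
    - [0,0,-0.14,0]
    - [0,0,-0.14,0]
  gripper: 1
  newtons: 50

```text
clock: 17.55
position: [0.4291, 0.0543, 0.1502]
orientation: [0.707, 0.707, 0.002, 0.0]
ft_force: [0.5, 0.5, 0.4]
gripper_width: 0.0852
```

```bash
python3 go.py .436 -.093 .150 15
```

```text
t17.6 pos [0.4291 0.0543 0.1502] xang 90.0 shift [-1.473e-01  6.900e-03 -1.000e-04] turn 1.309 w0.0852 F [0.5 0.5 0.4] q7 -0.18
```

Emit:
move_arm:
  series:
    - [-0.02,0.001,0,0.16]
    - [-0.04,0.002,0,0.33]
    - [-0.06,0.003,0,0.5]
    - [-0.08,0.004,0,0.67]
    - [-0.1,0.005,0,0.83]
    - [-0.12,0.006,0,1.0]
    - [-0.14,0.007,0,1.16]
    - [-0.147,0.007,0,1.309]
    - [-0.147,0.007,0,1.309]
    - [-0.147,0.007,0,1.309]
    - [-0.147,0.007,0,1.309]

```text
clock: 18.92
position: [0.4349, -0.0925, 0.1484]
orientation: [0.991, 0.132, -0.0, -0.0]
ft_force: [-0.3, 0.2, -0.0]
gripper_width: 0.0856
```

```bash
python3 - <<'E'
from h import *; from m import report
c=look('wrist'); cv2.imwrite('pics/w6.png',c['img']); report('wrist',yr=(-.3,.1))
E
python3 go.py .436 -.093 .012 15
```

```text
== wrist
blue [154.  23.] 1070 zmed3.8 c=(538,42) L58 W9 ang72.5 cloudc [538.  43.   4.]
blue [228.   2.] 47 zmed3.8 c=(561,-1) L7 W3 ang-74.8 cloudc [562.  -1.   4.]
blue [117. 175.] 4834 zmed3.6 c=(430,53) L72 W72 ang81.3 cloudc [443.  53.   4.]
white [173.  13.] 1077 zmed27.2 c=(543,32) L40 W23 ang-74.8 cloudc [545.  23.  27.]
white [369.  46.] 11707 zmed4.1 c=(562,-94) L80 W59 ang-69.2 cloudc [561. -93.   4.]
white [428.  68.] 340 zmed2.2 c=(560,-136) L70 W33 ang-14.5 cloudc [ 555. -136.    2.]
white [293.  10.] 22 zmed0.6 c=(568,-41) L7 W1 ang21.3 cloudc [569. -41.   1.]
white [473. 107.] 162 zmed-0.8 c=(546,-172) L38 W3 ang0.1 cloudc [ 544. -174.   -1.]
white [462. 139.] 18 zmed-0.5 c=(523,-172) L6 W2 ang2.0 cloudc [ 523. -174.   -1.]
white [109. 150.] 333 zmed4.1 c=(450,61) L44 W12 ang-71.1 cloudc [453.  61.   4.]
red [112. 184.] 1929 zmed6.4 c=(429,50) L43 W40 ang-14.1 cloudc [431.  56.   6.]
red [116. 191.] 23 zmed6.7 c=(426,50) L5 W3 ang-33.7 cloudc [424.  52.   7.]
high [183.  12.] 1378 ztop28.6 c=(543,23) L37 W16 ang-74.6
high [110. 187.] 1136 ztop17.2 c=(429,51) L51 W51 ang-51.8
high [318. 230.] 9027 ztop30.5 c=(437,-93) L76 W56 ang16.4
bench z -0.0003040220619921966
t19.0 pos [ 0.4349 -0.0925  0.1485] xang 15.1 shift [0.001  0.0007 0.1365] turn 0.002 w0.0857 F [-0.2 -0.2  0.4] q7 -1.12
```

View pics/w6.png

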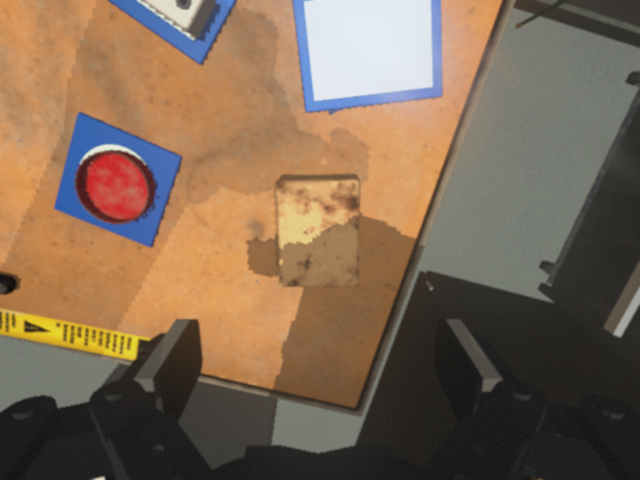

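Emit:
move_arm:
  series:
    - [0.002,0.001,0.05,-0.02]
    - [0.002,0.001,0.09,-0.02]
    - [0.002,0.001,0.118,-0.02]
    - [0.002,0.001,0.13,-0.02]
    - [0.002,0.001,0.137,-0.02]
    - [0.002,0.001,0.139,-0.02]
    - [0.002,0.001,0.139,-0.02]

```text
clock: 19.85
position: [0.4378, -0.0935, 0.0103]
orientation: [0.99, 0.141, 0.001, -0.0]
ft_force: [-0.2, -0.2, 0.9]
gripper_width: 0.0855
```

Emit:
move_arm:
  series:
    - [0,0,0,0]
    - [0,0,0,0]
    - [0,0,0,0]
    - [0,0,0,0]
    - [0,0,0,0]
    - [0,0,0,0]
  gripper: -1

```text
clock: 20.6
position: [0.4376, -0.0934, 0.0104]
orientation: [0.99, 0.141, 0.0, -0.0]
ft_force: [-2.8, 0.5, 8.2]
gripper_width: 0.0556
```

```bash
python3 go.py .562 -.094 .015 110.8
```

```text
t20.6 pos [ 0.4376 -0.0934  0.0104] xang 16.2 shift [ 0.1193  0.0352 -0.0045] turn -1.652 w0.0556 F [-2.8  0.5  8.2] q7 -0.88
```

Emit:
move_arm:
  series:
    - [0,0,-0.04,0]
    - [0.01,0.003,-0.065,-0.12]
    - [0.025,0.008,-0.065,-0.29]
    - [0.04,0.012,-0.065,-0.46]
    - [0.055,0.016,-0.065,-0.63]
    - [0.07,0.02,-0.065,-0.8]
    - [0.085,0.025,-0.065,-0.97]
    - [0.1,0.03,-0.065,-1.14]
    - [0.11,0.033,-0.065,-1.31]
    - [0.1193,0.035,-0.065,-1.48]
    - [0.1193,0.035,-0.065,-1.652]
    - [0.1193,0.035,-0.065,-1.652]

```text
clock: 22.1
position: [0.5613, -0.094, 0.0745]
orientation: [0.568, 0.823, -0.0, -0.0]
ft_force: [0.4, -1.2, -0.2]
gripper_width: 0.0555
```

```bash
python3 go.py .562 -.094 .0152 110.8
```

```text
t22.1 pos [ 0.5613 -0.094   0.0745] xang 110.7 shift [-0.0003  0.0006  0.0593] turn -0.001 w0.0555 F [ 0.4 -1.2 -0.2] q7 0.63
```

Emit:
move_arm:
  series:
    - [0,0,0.03,0]
    - [0,0,0.048,0]
    - [0,0,0.056,0]
    - [0,0,0.059,0]
    - [0,0,0.0593,0]
    - [0,0,0.0593,0]
    - [0,0,0.0593,0]

```text
clock: 22.98
position: [0.5619, -0.094, 0.0159]
orientation: [0.568, 0.823, 0.0, 0.0]
ft_force: [-0.4, 0.5, -1.4]
gripper_width: 0.0554
```

```bash
python3 - <<'E'
from h import *
c=look('wrist'); cv2.imwrite('pics/w7.png',c['img'])
E
python3 go.py .562 -.094 .0152 110.8
```

```text
t23.0 pos [ 0.5618 -0.0939  0.0158] xang 110.8 shift [-0.0002  0.0002  0.0006] turn -0.000 w0.0558 F [-0.7  0.5 -1.7] q7 0.66
```

View pics/w7.png

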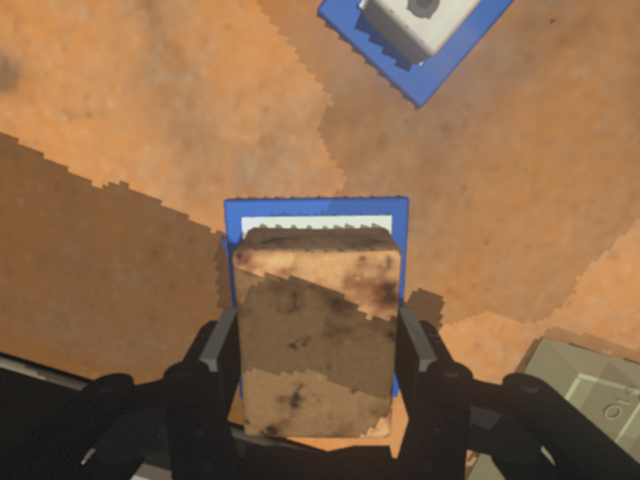

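Emit:
move_arm:
  series:
    - [0.0015,0,-0.001,0]
    - [0.003,0,-0.0005,0]
    - [0.003,0,0.0005,0]
    - [0.003,0,0.0007,0]
    - [0.003,0,0.0007,0]

```text
clock: 23.65
position: [0.5604, -0.0912, 0.0146]
orientation: [0.568, 0.823, -0.0, -0.0]
ft_force: [-0.4, -0.2, -1.4]
gripper_width: 0.0555
```

Emit:
move_arm:
  series:
    - [0,0,0,0]
    - [0,0,0,0]
    - [0,0,0,0]
    - [0,0,-0.02,0]
    - [0,0,-0.07,0]
    - [0,0,-0.12,0]
    - [0,0,-0.17,0]
    - [0,0,-0.22,0]
    - [0,0,-0.25,0]
    - [0,0,-0.25,0]
    - [0,0,-0.25,0]
  gripper: 1

```text
clock: 25.02
position: [0.5601, -0.091, 0.2639]
orientation: [0.568, 0.823, -0.0, -0.0]
ft_force: [0.1, 1.0, -0.6]
gripper_width: 0.0855
```

```bash
python3 go.py .562 -.094 .0152 110.8; python3 - <<'E'
from h import *; from m import report
for n in ['side','wrist']:
    c=look(n); cv2.imwrite('pics/%s9.png'%n,c['img']); report(n,yr=(-.3,.3))
E
```

```text
t25.0 pos [ 0.5601 -0.091   0.2639] xang 110.8 shift [-0.0036  0.0009  0.2487] turn 0.000 w0.0855 F [ 0.1  1.  -0.6] q7 0.57
== side
blue [300. 185.] 26 zmed4.1 c=(528,-68) L59 W29 ang64.7 cloudc [527. -57.   4.]
blue [269. 213.] 161 zmed4.1 c=(563,64) L121 W47 ang70.9 cloudc [559.  97.   4.]
blue [325. 219.] 160 zmed4.4 c=(427,58) L71 W69 ang-7.3 cloudc [412.  78.   4.]
blue [305. 255.] 185 zmed4.6 c=(434,209) L93 W46 ang-87.5 cloudc [419. 234.   5.]
white [187. 201.] 3428 zmed1.6 c=(783,86) L261 W211 ang-77.8 cloudc [782.  93.   2.]
white [277. 195.] 121 zmed28.0 c=(570,2) L64 W29 ang74.8 cloudc [556.  39.  28.]
white [319. 218.] 34 zmed4.3 c=(439,73) L45 W13 ang-30.6 cloudc [438.  77.   4.]
white [259. 216.] 18 zmed4.1 c=(580,106) L20 W9 ang-13.3 cloudc [581. 107.   4.]
white [305. 240.] 189 zmed28.3 c=(446,169) L65 W29 ang-88.2 cloudc [434. 201.  28.]
white [300. 258.] 37 zmed5.1 c=(435,236) L28 W20 ang0.5 cloudc [436. 240.   5.]
red [260. 210.] 22 zmed20.3 c=(582,91) L23 W12 ang-79.3 cloudc [576. 104.  20.]
red [326. 212.] 179 zmed8.3 c=(427,54) L55 W41 ang-75.8 cloudc [427.  47
[... 2506 characters left out ...]
zmed27.6 c=(815,-171) L35 W2 ang2.5 cloudc [ 798. -162.   28.]
red [213.   2.] 29 zmed6.4 c=(415,36) L5 W4 ang-69.1 cloudc [413.  38.   6.]
red [240.   2.] 49 zmed6.3 c=(437,46) L10 W3 ang20.9 cloudc [435.  47.   6.]
red [255.   4.] 44 zmed6.3 c=(449,48) L8 W4 ang79.2 cloudc [448.  50.   6.]
red [238.  16.] 154 zmed6.6 c=(438,35) L21 W9 ang13.6 cloudc [436.  35.   7.]
high [237.  15.] 235 ztop17.8 c=(435,36) L48 W18 ang21.5
high [376.  55.] 2809 ztop28.7 c=(564,55) L97 W26 ang71.1
high [539. 148.] 2882 ztop13.9 c=(739,39) L214 W109 ang-34.3
high [318. 203.] 4770 ztop34.7 c=(562,-93) L77 W56 ang-68.4
high [542. 307.] 13214 ztop44.6 c=(887,-115) L117 W10 ang-85.9
bench z -5.627970659187188e-05
```

View pics/wrist9.png

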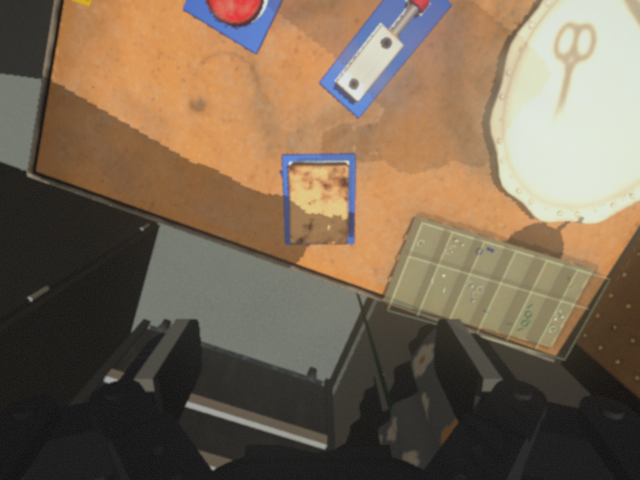

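View pics/side9.png

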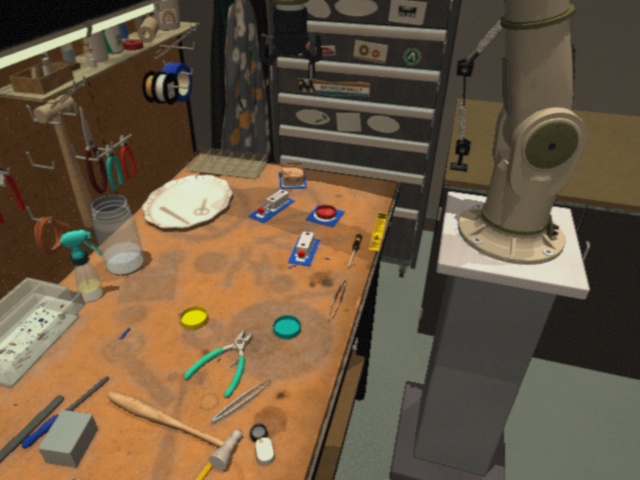

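```bash
python3 -c "
from h import *
print(workorder.job_done())"
```

```text
the job is handed in; nothing more can be done
None
```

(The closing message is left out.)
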